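Green filter into the photometer slide, and hold the slide at its click

ROBOT

A 6-joint arm with a two-finger parallel gripper is mounted at the origin on the work surface. World frame = base frame: x ahead of the robot, y to its left, z up, the work surface at z = 0. Lengths are in mm, angles in rad, forces in N, time in s.
With the tool pointing down it reaches from about 275 to 725 mm from the base axis. Payload 5.6 kg.
Tool frame: the origin (TCP) lies midway between the tips of the shut fingers; the grasp point (between the pads) lies 19 mm behind it; x points along the fingers, z is the direction in which the jaws open and shut, and the axes are right-handed (so a half turn about x gives the same grasp; the last joint's range is limited). The gripper opens to 85 mm and grips with 20 to 120 N. Pads are 22 mm wide; open, the fingers measure 114 mm over their backs; the gripper's body (76 mm by 85 mm) begins 54 mm behind the grasp point. The pads swing forward as they close: fully open they stand 13 mm farther back than shut.
Start: joints at [1.395, 0.255, 0.108, 0, -1.424, -0.285], TCP at [244.539, 492.639, 231.283] pointing down, gripper open.
Joint ranges: [-2.95, 2.95], [-1.21, 1.97], [-1.09, 1.5], [-2.87, 1.71], [-2.94, -0.07], [-3.05, 3.05]. Speed limits (rad/s): [2.57, 2.57, 3.14, 3.14, 3.14, 3.14].

INTERFACE

Orientations are given as a unit quaternion [x, y, z, w].
In Python, from bench import * gives the robot as it stands.
- The arm moves only by the tool move_arm, never from a script. Its argument "series" is a list of rows, each a list of 3 entries, a list of its own where there are three numbers: the gripper command: -1 is fully open, 1 is shut, values between are in proportion, then the shift along the tool's x, y, z in mm, then the turn about the tool's x in degrees. A call has 1 to 5 rows; each row shifts and turns the pose as measured when the row begins, along the tool's axes as they then stand; what a row does not reach is not made up. A row lasts 1/8 s, in which the tool goes at most 62.5 mm and 10.7 degrees, less where a joint would pass 70% of its speed; a pose out of reach is approached as far as the arm can. A call is refused whole if a number of a shift passes 62.5 or a number of a turn 10.7, either way. A call with a gripper value outside its range is refused whole. The fingers move at their own pace and stop on an object; the grip force is fixed at half the most. Time passes only in rows, so rows that do not move let the fingers close. It gives the time, the measured TCP pose, the force and the opening at its end, in the units of the state.
- observe(): the state, without advancing time (a new reading comes with each control period).
- get_image(name): name is "scene" or "top" or "wrist"; returns a dict with "frame" (400x640x3 uint8, red, green, blue), "K" (3x3 intrinsics, pixels), "rvec" (rotation vector, rad) and "tvec" (3), from world to camera coordinates, as OpenCV has them; the wrist camera has in their place "tool_from_camera" (4x4, takes a point from camera to tool coordinates, whose origin is the TCP and whose axes are the tool frame's). Camera axes: x right, y down, z forward; pixel columns grow to the right and rows downward; lengths in mm; the calibration is good to about 2 mm. The wrist camera is an equidistant fisheye: a pixel r from the principal point sees the ray r / f radians off the axis. A picture is of the moment at which its call begins: read the wrist's pose just before it. There is no depth.
- hand_in(): hands the job in, once; it reports no verdict.
The state is a dict: "time_s": time; "joint_positions": joint angles; "qd": joint speeds; "joint_torque": joint torques, N m; "position": TCP position; "eef_rot": TCP orientation; "wrist_force": force on the tool from outside, world axes, zero at the start; "wrist_torque": the same for the moment, N m; "width": finger opening in mm.
Only numpy, scipy, OpenCV 4.12 (cv2) and the standard library are available. Lean on these libraries where they do the work, as an engineer would, in place of code of your own. Each camera call takes 0.05 s, during which the arm holds its last target. There are 200 camera calls.

TASK

Load the green filter, fully home, into the empty pocket of the photometer's filter slide (the pocket next to the orange knob), leaving the slide drawn out while you load it. Then grip the orange knob and push the slide in, away from the robot, until you feel the ball click into its notch, which puts the green filter in the light beam; do not run on past the click to the end stop. Finish still gripping the knob with the slide held in that notch, and leave the other filters and the glassware where they stand.

Things in the scene. Friction and masses are not known exactly. Their poses are not given: they have to be found in the camera images.
- bench: Photometer on an optical rail 80 x 430 mm, fixed. Origin on the table under the beam where it crosses the filter slide; x: push-in direction, away from the robot; y: towards the lamp. Along y (mm): lamp house 130..230, 135 tall, its tube from 78; slide guide -30..30 (170 long in x, 58 tall) with a plunger screw out to -53; cuvette holder -108..-72, 112 tall; detector -182..-116, 114 tall.
- carriage (a joint): How far the filter slide is pushed in along the bench's x, m: 0 outer stop, 0.082 inner stop. A sprung ball drops into a notch at 0.004 (clear glass in the beam) and at 0.064 (pocket by the knob in the beam: the click wanted). Starts between them, 0.012 to 0.032. Sliding takes about 3 N; from 4 mm before a notch's middle the ball draws the slide in; pushing on out takes about 12 N.
- pocket (a point): Empty pocket of the filter slide: middle of its floor, 60 mm above the table; moves with the slide. x: push-in direction and the pocket's width, y its thickness, z up. Open at the top; inside 55 (x) x 10 (y) mm; walls 36 mm tall, above them a lead-in to 43 mm flared by 3 mm all round; front and back are strips 6 mm wide at both ends, open between. 60 mm on along x a white-framed clear glass is fixed, 52 mm tall.
- knob: Orange upright knob with black rings on the near end of the filter slide: diameter 18 mm, 34 mm tall, on an 8 mm stem 30 mm high, on which it can turn. Origin at the knob's centre, 85 mm from the pocket's middle towards its -x and 47 mm above the pocket's floor; moves with the slide.
- rack: Wooden filter rack, a fixed block 204 (x) x 52 (y) x 28 (z) mm with three slots in a row, 64 mm apart along its x. Origin under its centre. The filters' undersides stand 10 mm above the table, 18 mm deep in the slots, with 0.8 mm of play on each side.
- green_mid (a point): The green filter: glass in a green plastic frame, upright in one of the rack's three places (which varies). Frame 52 (x) x 8 (y) x 52 (z) mm, its lowest 4 mm only 46 x 6; on top a grip tab 26 (x) x 8 (y) x 30 (z) mm; 82 mm tall in all, 44-77 g. The point is its centre, 41 mm above its underside; x along its width, y through its thickness, z up. Front and back are alike.
- red_mid (a point): The red filter: glass in a red plastic frame, upright in one of the rack's three places (which varies). Frame 52 (x) x 8 (y) x 52 (z) mm, its lowest 4 mm only 46 x 6; on top a grip tab 26 (x) x 8 (y) x 30 (z) mm; 82 mm tall in all, 44-77 g. The point is its centre, 41 mm above its underside; x along its width, y through its thickness, z up. Front and back are alike. To be left.
- blue_mid (a point): The blue filter: glass in a blue plastic frame, upright in one of the rack's three places (which varies). Frame 52 (x) x 8 (y) x 52 (z) mm, its lowest 4 mm only 46 x 6; on top a grip tab 26 (x) x 8 (y) x 30 (z) mm; 82 mm tall in all, 44-77 g. The point is its centre, 41 mm above its underside; x along its width, y through its thickness, z up. Front and back are alike. To be left.
- reagent_a: White reagent bottle with a green cap, diameter 52, 120 mm tall; origin under its centre. To be left.
- reagent_b: Amber reagent bottle with a black cap, diameter 44, 100 mm tall; origin under its centre. To be left.
- flask: Glass conical flask, diameter 80, 102 mm tall; origin under its centre. To be left.
- beaker: Glass beaker, diameter 68, 85 mm tall; origin under its centre. To be left.
Things that resemble listed ones, but are neither listed nor needed, are in the scene too. Of the things shaped like the part that bears green_mid, the green one is meant.

How it is judged:
By the outcome, as a careful person would: the job done as asked, in the order asked, and still so for the second after the job is handed in, while the arm keeps its last pose, push and grip.
It also fails if it takes over 69 s, if anything falls off the work surface, if the arm or the gripper's body presses on something with over 40 N, if the wrist force passes 120 N, or if a joint passes its speed limit or range.

## Working session

There is one attempt and no reset: what is moved stays moved. The work goes in short steps, Python scripts to look and compute and a tool call to move; the robot and the scene stay as the last step left them, time stands still between calls to the robot, and variables do not carry over. Pictures are saved under pics/ and viewed, about 8 in all and at most 12, crops included, and the job is handed in when it is done.

Besides the shell and the picture viewer there is one more tool, called after "Emit:" by a JSON object that holds its "fn" and its "kwargs", one argument or row to a line. move_arm: Moves the arm, as the interface text tells. Its arguments: {"type":"object","properties":{"series":{"type":"array"}},"required":["series"]}

```bash
ls; mkdir -p pics; python3 - <<'E'
from bench import *
import cv2,numpy as np
s=observe();print(s)
a=get_image("scene");b=get_image("top")
for n,i in(("scene",a),("top",b)):
    cv2.imwrite(f"pics/{n}0.png",i["frame"][:,:,::-1]);print(n,i["K"],i["rvec"],i["tvec"])
cv2.imwrite("pics/both0.png",np.vstack([a["frame"],b["frame"]])[:,:,::-1][:, :])
E
```

```text
pics
{'time_s': 0.0, 'joint_positions': array([ 1.39462652e+00,  2.55745159e-01,  1.06992458e-01, -4.75666557e-04,
       -1.42390349e+00, -2.84596983e-01]), 'qd': array([ 0.00013395,  0.00129735, -0.00055237, -0.00062254,  0.00049644,
       -0.0006826 ]), 'joint_torque': array([-2.06769175e-03, -3.86643255e+01,  2.37940764e+01,  5.36544800e+00,
       -6.13543350e-03,  6.79581831e-07]), 'position': array([244.27616001, 492.21570968, 230.39184708]), 'eef_rot': array([-0.60041473, -0.37221443,  0.60154054, -0.37297124]), 'wrist_force': array([-0.61905052, -0.00257619,  0.01435578]), 'wrist_torque': array([-0.0041776 , -0.01493233,  0.00994688]), 'width': 85.64523102373731}
scene [[452.77625455   0.         323.6210411 ]
 [  0.         452.77625455 202.56611055]
 [  0.           0.           1.        ]] [ 1.95374435  1.22750442 -0.59875463] [-226.67058013 -250.15545154 1787.07420363]
top [[501.84176899   0.         315.79714748]
 [  0.         501.84176899 197.73460775]
 [  0.           0.           1.        ]] [ 2.16113157 -2.13246795  0.1549187 ] [  -2.30128902  565.1420513  1239.4499117 ]
```

View pics/scene0.png

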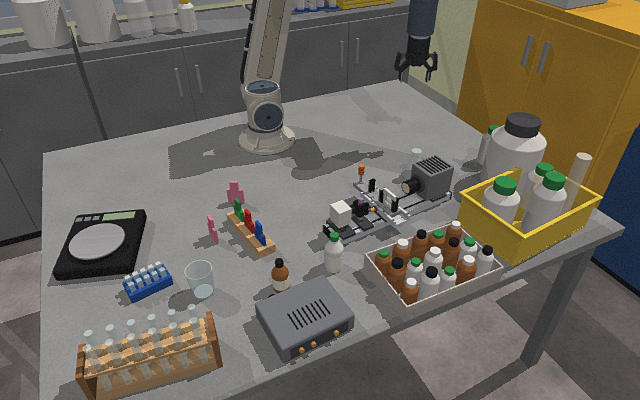

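View pics/top0.png

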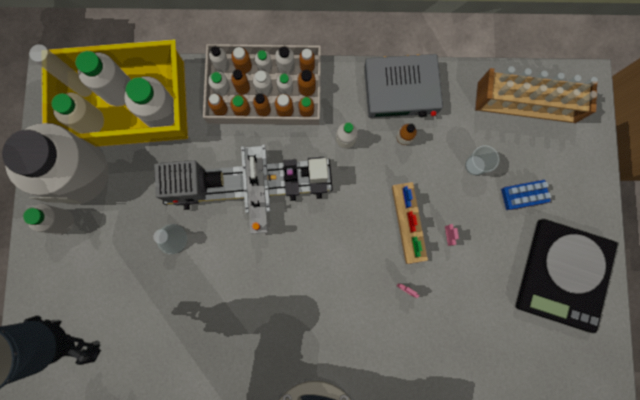

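Scene view: rack with green (238,208), red (248,218) and blue (259,230) filters; pink look-alikes at (235,190) and (212,228). Top view: green (416,245), red (411,222), blue (407,197), knob (256,226), photometer around (255,190). The only green thing shaped like a filter is the one in the rack; the other greens are bottle caps.

```bash
cat > h.py <<'E'
from bench import *
import cv2,numpy as np
from scipy.spatial.transform import Rotation as R
def snap(n):
    s=observe(); i=get_image(n); i["T"]=np.eye(4)
    i["T"][:3,:3]=R.from_quat(s["eef_rot"]).as_matrix(); i["T"][:3,3]=s["position"]; i["n"]=n; return i
def rays(i,uv):
    uv=np.atleast_2d(np.float64(uv)); K=i["K"]
    m=(uv-K[[0,1],2])/[K[0,0],K[1,1]]
    if i["n"]=="wrist":
        r=np.linalg.norm(m,axis=1,keepdims=True); d=np.hstack([m*np.sinc(r/np.pi),np.cos(r)])
        M=i["T"]@i["tool_from_camera"]; return M[:3,3],d@M[:3,:3].T
    d=np.hstack([m,np.ones((len(m),1))]); A=cv2.Rodrigues(np.float64(i["rvec"]))[0]
    return -A.T@np.ravel(i["tvec"]),d@A
def onz(i,uv,z):
    o,d=rays(i,uv); return o+d*((z-o[2])/d[:,2])[:,None]
def proj(i,P):
    P=np.atleast_2d(np.float64(P)); K=i["K"]
    if i["n"]=="wrist":
        M=np.linalg.inv(i["T"]@i["tool_from_camera"]); p=P@M[:3,:3].T+M[:3,3]
        rho=np.linalg.norm(p[:,:2],axis=1,keepdims=True); m=p[:,:2]/np.maximum(rho,1e-9)*np.arctan2(rho,p[:,2:])
    else:
        A=cv2.Rodrigues(np.float64(i["rvec"]))[0]; p=P@A.T+np.ravel(i["tvec"]); m=p[:,:2]/p[:,2:]
    return m*[K[0,0],K[1,1]]+K[[0,1],2]
def tri(*vs):
    A=np.zeros((3,3));b=np.zeros(3);L=[]
    for i,uv in vs:
        o,d=rays(i,uv);d=d[0]/np.linalg.norm(d[0]);Q=np.eye(3)-np.outer(d,d);A+=Q;b+=Q@o;L.append((o,Q))
    p=np.linalg.solve(A,b); return p,[round(float(np.linalg.norm(Q@(p-o))),1) for o,Q in L]
def blobs(i,h0,h1,smin=110,vmin=60,box=None,amin=8):
    hsv=cv2.cvtColor(i["frame"],cv2.COLOR_RGB2HSV); m=cv2.inRange(hsv,(h0,smin,vmin),(h1,255,255))
    if box: k=np.zeros_like(m);x0,y0,x1,y1=box;k[y0:y1,x0:x1]=1;m=m*k
    n,l,st,c=cv2.connectedComponentsWithStats(m)
    return [(c[j].round(1).tolist(),st[j].tolist()) for j in range(1,n) if st[j,4]>=amin],m
E
python3 - <<'E'
from h import *
a=snap("scene");b=snap("top")
for nm,h,ba,bb in(("green",(40,85),(225,190,275,250),(390,180,430,260)),("red",(0,5),(225,190,275,250),(390,180,430,260)),("blue",(105,130),(225,190,275,250),(390,180,430,260)),("knob",(5,16),(345,155,375,185),(235,215,275,240))):
    for i,bx in((a,ba),(b,bb)): print(nm,i["n"],blobs(i,*h,box=bx,smin=150)[0])
c=np.hstack([cv2.resize(x,(400,600),interpolation=cv2.INTER_CUBIC) for x in (a["frame"][180:270,215:275],b["frame"][170:272,382:450])])
cv2.imwrite("pics/c1.png",c[:,:,::-1])
E
```

```text
green scene [([238.3, 209.3], [234, 198, 10, 24, 86])]
green top [([416.4, 246.6], [413, 238, 8, 18, 106])]
red scene [([248.5, 220.2], [243, 209, 11, 25, 117])]
red top [([412.0, 221.1], [408, 212, 9, 20, 122])]
blue scene [([259.3, 232.9], [254, 221, 12, 25, 149])]
blue top [([407.2, 196.2], [404, 187, 8, 20, 105])]
knob scene [([361.0, 169.5], [359, 164, 5, 12, 53])]
knob top [([255.7, 225.9], [252, 223, 8, 7, 24])]
```

View pics/c1.png

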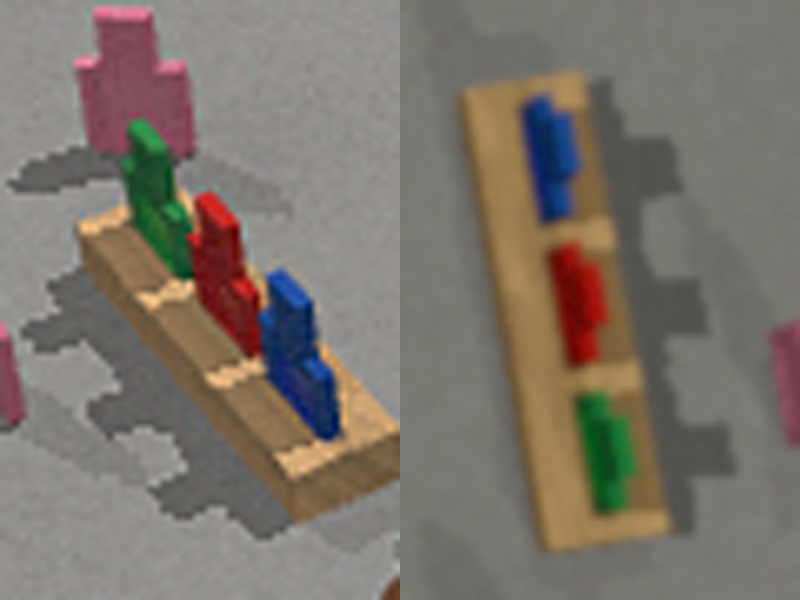

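The crop confirms it: the green filter stands upright in the rack's nearest-to-robot slot, then red, then blue. The pink pieces stand outside the rack and are not meant.

```bash
python3 - <<'E'
from h import *
a=snap("scene");b=snap("top")
print("tab top",tri((a,(236.7,199.5)),(b,(420.1,245.7))))
print("knob",tri((a,(361,169.5)),(b,(255.7,226.5))))
# direction: centroids of filters in top at ~z 60
P=onz(b,[(416.4,246.6),(412,221.1),(407.2,196.2)],60);print(P)
d=P[2]-P[0];print("rack yaw",np.degrees(np.arctan2(d[1],d[0])))
s=observe();print(R.from_quat(s["eef_rot"]).as_matrix().round(3))
w=snap("wrist");print(w["K"],w["tool_from_camera"])
c=cv2.resize(b["frame"][130:250,140:340],(800,480),interpolation=cv2.INTER_CUBIC)
cv2.imwrite("pics/c2.png",c[:,:,::-1])
E
```

```text
tab top (array([ 444.45653032, -246.98130471,   92.01369796]), [1.3, 1.3])
knob (array([484.28209926, 149.02429504, 105.93050399]), [0.6, 0.6])
[[ 443.34873316 -245.64191358   60.        ]
 [ 506.63548794 -235.64000887   60.        ]
 [ 569.31454324 -224.46553177   60.        ]]
rack yaw 9.542884390126044
[[-0.     0.896 -0.445]
 [-0.001 -0.445 -0.896]
 [-1.     0.     0.001]]
[[309.70691629   0.         317.69872188]
 [  0.         309.70691629 204.48817239]
 [  0.           0.           1.        ]] [[-4.87314855e-04 -3.21855372e-01  9.46788721e-01 -1.41714713e+02]
 [-8.63171572e-05 -9.46788816e-01 -3.21855449e-01  8.34143291e+01]
 [ 9.99999878e-01 -2.38569052e-04  4.33602614e-04 -2.64061787e-01]
 [ 0.00000000e+00  0.00000000e+00  0.00000000e+00  1.00000000e+00]]
```

View pics/c2.png

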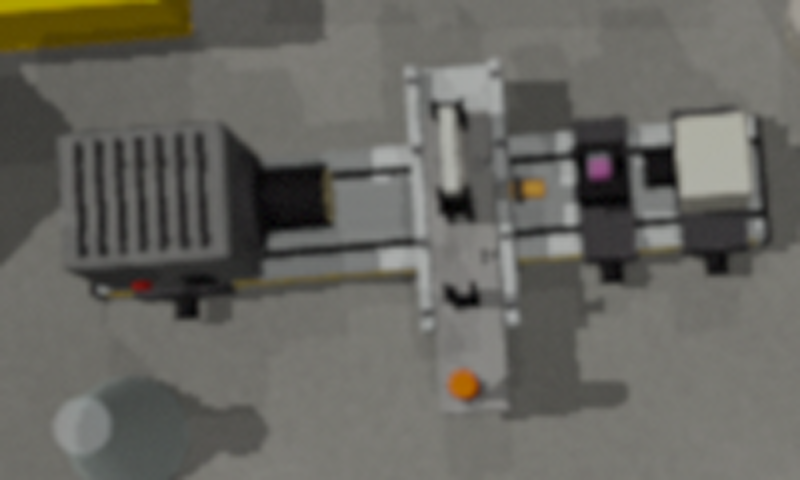

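Top crop: knob at (463,384), and the empty pocket lies between black end clamps at about (455,205) and (463,295). The clear glass is at (450,150). The guide leans about 4° from world x. Next I go above the green filter.

Emit:
{"fn": "move_arm", "kwargs": {
  "series": [
    [-1,[0,41,46],0],
    [-1,[0,41,46],0],
    [-1,[0,41,46],0],
    [-1,[0,41,46],0],
    [-1,[0,41,46],0]
  ]
}}

```text
time_s: 0.98
position: [326.3, 192.2, 230.1]
eef_rot: [-0.6, -0.374, 0.6, -0.375]
wrist_force: [0.8, 1.5, 1.1]
width: 85.4
```

Emit:
{"fn": "move_arm", "kwargs": {
  "series": [
    [-1,[0,41,46],0],
    [-1,[0,41,46],0],
    [-1,[0,41,46],0],
    [-1,[0,41,46],0],
    [-1,[0,41,46],0]
  ]
}}

```text
time_s: 1.6
position: [409.3, -109.4, 232.6]
eef_rot: [0.602, 0.374, -0.597, 0.377]
wrist_force: [1.0, 1.3, 0.4]
width: 85.4
```

Emit:
{"fn": "move_arm", "kwargs": {
  "series": [
    [-0.5,[0,0,0],-9],
    [-0.5,[0,0,0],-9],
    [-0.5,[0,0,0],-9],
    [-0.5,[0,0,0],-9],
    [-0.5,[0,0,0],0]
  ]
}}

```text
time_s: 2.22
position: [408.7, -115.4, 232.0]
eef_rot: [0.454, 0.542, -0.451, 0.545]
wrist_force: [-0.4, 1.8, 0.9]
width: 63.5
```

```bash
cat >> h.py <<'E'
def togo(P=None,yaw=None):
    s=observe();M=R.from_quat(s["eef_rot"]).as_matrix();th=np.degrees(np.arctan2(M[1,1],M[0,1]))
    print("t %.2f pos %s yaw %.2f w %.1f F %s downness %s"%(s["time_s"],s["position"].round(1),th,s["width"],s["wrist_force"].round(1),M[2].round(4)))
    if P is not None: print("  shift",(M.T@(np.array(P)-s["position"])).round(1))
    if yaw is not None: print("  turn %.1f"%(th-yaw))
E
python3 -c "
from h import *
togo((444,-246,150),9.5)"
```

```text
t 2.23 pos [ 408.7 -115.4  232. ] yaw 10.46 w 63.5 F [-0.4  1.8  0.9] downness [-1.0e+00  5.8e-03  8.0e-04]
  shift [ 82.2  10.5 134.8]
  turn 1.0
```

Emit:
{"fn": "move_arm", "kwargs": {
  "series": [
    [-0.5,[15,3,45],1],
    [-0.5,[15,3,45],0],
    [-0.5,[15,4,44],0],
    [-0.5,[15,0,0],0],
    [-0.5,[0,0,0],0]
  ]
}}

```text
time_s: 2.85
position: [443.4, -249.3, 171.1]
eef_rot: [0.464, 0.534, -0.459, 0.538]
wrist_force: [0.8, 0.2, -0.1]
width: 64.4
```

```bash
python3 - <<'E'
from h import *
togo((444,-246,120),9.5)
w=snap("wrist");cv2.imwrite("pics/w1.png",w["frame"][:,:,::-1])
np.save("pics/w1.npy",w,allow_pickle=True)
print(proj(w,[(444.5,-247,92),(443,-246,62)]))
print(blobs(w,40,85,amin=50)[0])
E
```

```text
t 2.85 pos [ 443.4 -249.3  171.1] yaw 8.54 w 64.4 F [ 0.8  0.2 -0.1] downness [-1.0e+00  8.6e-03  7.0e-04]
  shift [51.1  0.6 -3.2]
  turn -1.0
[[314.64741368 213.97996174]
 [313.52246012 203.4049842 ]]
[([315.3, 196.3], [310, 163, 12, 66, 649])]
```

View pics/w1.png

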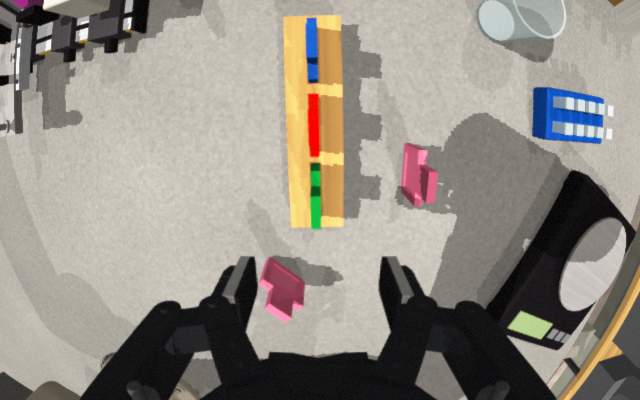

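Wrist view: green filter at (316,196), red (314,125) and blue (312,50), in line with the tool axes and centred between the open fingers.

```bash
python3 - <<'E'
from h import *
w=np.load("pics/w1.npy",allow_pickle=True).item()
C=[]
for nm,h in(("green",(40,85)),("red",(0,5)),("blue",(105,125))):
    B,m=blobs(w,*h,amin=100,box=(290,0,340,240),smin=130)
    for uv,st in B:
        P=onz(w,[uv,(uv[0],st[1]),(uv[0],st[1]+st[3])],85);C.append(P[0]);print(nm,uv,st,P[:,:2].round(1).tolist())
d=C[-1]-C[0];print(np.degrees(np.arctan2(d[1],d[0])))
# tab outer edge x at z=92 : bottom rows of green
print(onz(w,[(316,228.5),(316,190)],92), onz(w,[(316,190),(316,163)],62))
E
```

```text
green [315.3, 196.2] [310, 163, 12, 66, 648] [[456.5, -245.7], [482.2, -241.9], [429.4, -249.7]]
red [313.4, 124.5] [308, 94, 12, 63, 620] [[510.5, -236.3], [532.8, -233.0], [486.5, -239.8]]
blue [311.5, 48.8] [306, 18, 12, 64, 640] [[566.1, -226.6], [589.8, -223.0], [541.4, -230.3]]
9.878078020856252
[[ 432.7985265  -249.77397185   92.        ]
 [ 463.38743142 -245.23967209   92.        ]] [[ 455.07297653 -246.34869969   62.        ]
 [ 477.95707045 -242.94779503   62.        ]]
```

Emit:
{"fn": "move_arm", "kwargs": {
  "series": [
    [-0.5,[30,1,-2],-1.2],
    [-0.5,[30,1,0],0],
    [-0.5,[25,0,0],0],
    [-0.5,[0,0,0],0]
  ]
}}

```text
time_s: 3.4
position: [449.9, -246.3, 90.2]
eef_rot: [0.459, 0.535, -0.452, 0.547]
wrist_force: [-0.0, 0.4, 0.4]
width: 64.0
```

```bash
python3 -c "
from h import *
togo((445,-247.5,58),9.8)"
```

```text
t 3.40 pos [ 449.9 -246.3   90.2] yaw 9.75 w 64.0 F [-0.   0.4  0.4] downness [-0.9998  0.0178  0.0067]
  shift [32.1 -5.6  0.1]
  turn -0.1
```

Emit:
{"fn": "move_arm", "kwargs": {
  "series": [
    [-0.5,[12,-5,0],0],
    [-0.5,[12,0,0],0],
    [-0.5,[8,0,0],0],
    [-0.5,[0,0,0],0]
  ]
}}

```text
time_s: 3.9
position: [447.5, -247.6, 59.6]
eef_rot: [0.46, 0.533, -0.452, 0.549]
wrist_force: [0.7, 0.8, 0.5]
width: 64.4
```

```bash
python3 -c "
from h import *
togo((445,-247.5,58),9.8)"
```

```text
t 3.90 pos [ 447.5 -247.6   59.6] yaw 9.76 w 64.4 F [0.7 0.8 0.5] downness [-0.9997  0.023   0.0097]
  shift [ 1.5 -2.5 -0.5]
  turn -0.0
```

Emit:
{"fn": "move_arm", "kwargs": {
  "series": [
    [1,[0,-2,0],0],
    [1,[0,0,0],0],
    [1,[0,0,0],0],
    [1,[0,0,0],0],
    [1,[0,0,0],0]
  ]
}}

```text
time_s: 4.53
position: [446.0, -248.0, 60.4]
eef_rot: [0.46, 0.532, -0.451, 0.549]
wrist_force: [1.0, 0.8, -0.2]
width: 7.4
```

Emit:
{"fn": "move_arm", "kwargs": {
  "series": [
    [1,[0,0,0],0],
    [1,[0,0,0],0],
    [1,[0,0,0],0]
  ]
}}

```text
time_s: 4.9
position: [446.0, -247.9, 60.4]
eef_rot: [0.46, 0.532, -0.451, 0.549]
wrist_force: [-0.5, 0.8, -0.2]
width: 7.1
```

```bash
python3 - <<'E'
from h import *
togo()
w=snap("wrist");cv2.imwrite("pics/w2.png",w["frame"][:,:,::-1])
print(blobs(w,40,85,amin=50)[0])
E
```

```text
t 4.90 pos [ 446.  -247.9   60.4] yaw 9.76 w 7.1 F [-0.5  0.8 -0.2] downness [-0.9997  0.0242  0.01  ]
[([317.3, 264.1], [308, 202, 20, 122, 2005])]
```

View pics/w2.png

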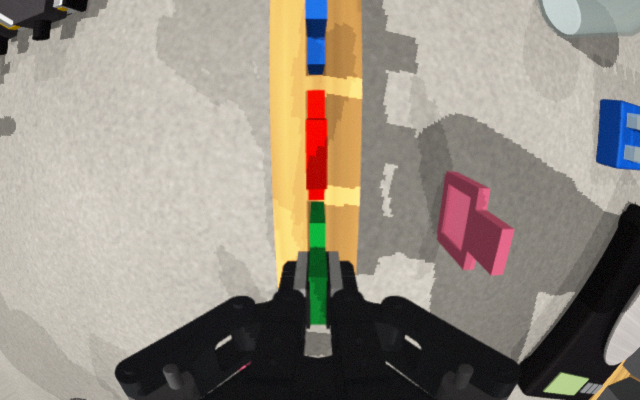

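The filter's tab is gripped between the pads, with green at (317,264), and red and blue untouched. Lifting straight up.

Emit:
{"fn": "move_arm", "kwargs": {
  "series": [
    [1,[-8,0.2,0.1],0],
    [1,[-10,0.2,0.1],0],
    [1,[-15,0.3,0.1],0],
    [1,[-30,0,0],0],
    [1,[-40,0,0],0]
  ]
}}

```text
time_s: 5.58
position: [442.5, -247.5, 166.0]
eef_rot: [0.459, 0.534, -0.452, 0.547]
wrist_force: [-0.1, -0.8, -0.0]
width: 7.3
```

Emit:
{"fn": "move_arm", "kwargs": {
  "series": [
    [1,[-40,0,0],0],
    [1,[-20,0,0],0],
    [1,[0,0,0],0]
  ]
}}

```text
time_s: 5.95
position: [442.4, -248.0, 233.7]
eef_rot: [0.46, 0.531, -0.451, 0.551]
wrist_force: [-0.2, 0.2, -0.5]
width: 6.9
```

```bash
python3 - <<'E'
from h import *
# pocket ~85 mm from the knob along yaw 3.9
k=np.array([484.3,149,107]);u=np.array([np.cos(.068),np.sin(.068),0]);p=k+85*u;print(p)
togo((p[0],p[1],200),3.9)
E
```

```text
[569.10355571 154.77554658 107.        ]
t 5.95 pos [ 442.4 -248.   233.7] yaw 9.75 w 6.9 F [-0.2  0.2 -0.5] downness [-0.9995  0.028   0.0133]
  shift [  34.1  192.1 -376. ]
  turn 5.9
```

Emit:
{"fn": "move_arm", "kwargs": {
  "series": [
    [1,[0,14,-50],1.5],
    [1,[0,15,-50],1.5],
    [1,[0,15,-50],1.5],
    [1,[0,18,-50],1.4],
    [1,[0,20,-50],0]
  ]
}}

```text
time_s: 6.58
position: [493.7, 13.3, 229.5]
eef_rot: [0.49, 0.505, -0.482, 0.522]
wrist_force: [0.7, -0.1, -0.5]
width: 6.9
```

```bash
python3 - <<'E'
from h import *
togo((505,151,230),3.9)
E
```

```text
t 6.58 pos [493.7  13.3 229.5] yaw 3.20 w 6.9 F [ 0.7 -0.1 -0.5] downness [-0.9997  0.0246  0.0097]
  shift [  -1.3   19.  -136.9]
  turn -0.7
```

Emit:
{"fn": "move_arm", "kwargs": {
  "series": [
    [1,[0,6,-46],-0.7],
    [1,[0,6,-46],0],
    [1,[0,6,-44],0],
    [1,[0,0,0],0]
  ]
}}

```text
time_s: 7.08
position: [501.1, 157.4, 223.6]
eef_rot: [0.483, 0.51, -0.48, 0.525]
wrist_force: [-1.1, -0.9, -0.6]
width: 7.1
```

```bash
python3 - <<'E'
from h import *
togo((569,155,230),3.9)
w=snap("wrist");np.save("pics/w3.npy",w,allow_pickle=True)
cv2.imwrite("pics/w3.png",cv2.resize(w["frame"],(800,500),interpolation=cv2.INTER_CUBIC)[:,:,::-1])
print(proj(w,[(569,155,60),(569,155,103),(484,149,107)]))
E
```

```text
t 7.08 pos [501.1 157.4 223.6] yaw 4.16 w 7.1 F [-1.1 -0.9 -0.6] downness [-0.9998  0.0171  0.0121]
  shift [-5.1 67.7  7.4]
  turn 0.3
[[322.94592287 121.7797109 ]
 [324.43836727 123.98865584]
 [323.92533664 220.6046329 ]]
```

View pics/w3.png

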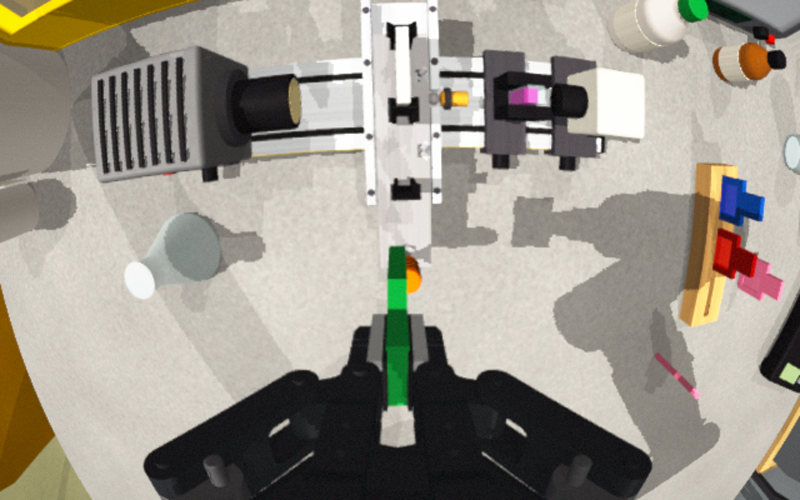

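Wrist view (800 px scale): empty pocket's black end clamps at (404,108) and (406,188), clear glass at (403,65), knob at (412,272) partly behind the held green filter. I'll enlarge the pocket to measure it.

```bash
python3 - <<'E'
from h import *
w=np.load("pics/w3.npy",allow_pickle=True).item()
c=w["frame"][70:170,280:370];cv2.imwrite("pics/c3.png",cv2.resize(c,None,fx=6,fy=6,interpolation=cv2.INTER_NEAREST)[:,:,::-1])
g=cv2.cvtColor(w["frame"],cv2.COLOR_RGB2GRAY)
m=cv2.inRange(g,0,60);k=np.zeros_like(m);k[70:170,300:345]=1
n,l,st,cc=cv2.connectedComponentsWithStats(m*k)
print([(st[j].tolist(),cc[j].round(1).tolist()) for j in range(1,n) if st[j,4]>10])
E
```

```text
[([311, 78, 24, 21, 312], [323.4, 88.2]), ([314, 143, 22, 17, 273], [324.6, 152.3])]
```

View pics/c3.png

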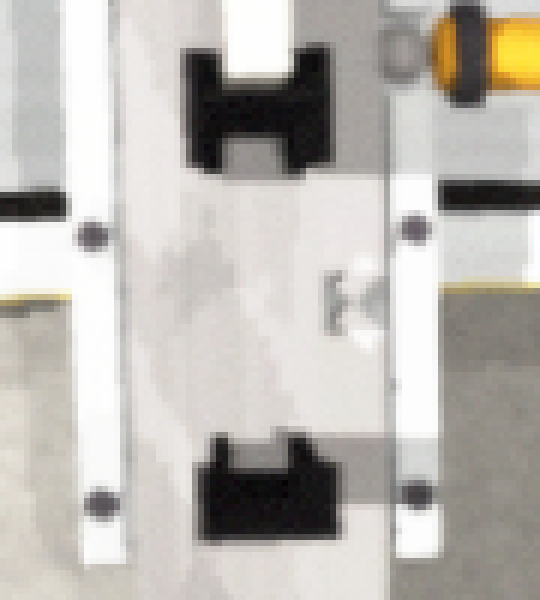

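Crop (6×): the near clamp's strips start at row 435 and its bar runs from 465 to 540. The far clamp's strips end at row 172. Gap centres are at columns 255 (far) and 261 (near).

```bash
python3 - <<'E'
from h import *
w=np.load("pics/w3.npy",allow_pickle=True).item()
M=w["T"]@w["tool_from_camera"];print("cam",M[:3,3])
q=lambda l:[(280+x/6,70+y/6) for x,y in l]
print("tips z60",onz(w,q([(255,172),(261,435)]),60))
print("gap z78",onz(w,q([(255,150),(261,450)]),78))
print("outer z103",onz(w,q([(259,110),(268,500)]),103))
print("near outer edge z103, 60",onz(w,q([(268,540)]),103),onz(w,q([(268,540)]),60))
for a,b in((((92,237),(102,503))),((415,229),(417,494)),((66,60),(82,560)),((438,100),(441,555))):
    P=onz(w,q([a,b]),58);d=P[0]-P[1];print("yaw",np.degrees(np.arctan2(d[1],d[0])),P[:,:2].round(1).tolist())
# rough triangulation of near-clamp dark centre & far clamp with the top camera
t=snap("top");s=snap("scene")
c=lambda x,y:(140+x/4,130+y/4)
print("near",tri((w,(324.6,152.3)),(t,c(463,295))),"far",tri((w,(323.4,88.2)),(t,c(457,203))))
B,_=blobs(w,5,16,box=(318,195,345,245),smin=150);print(B)
# held filter: green edges in wrist image
G,m=blobs(w,40,85,amin=200);print(G)
for r in (200,215,230,245,260,290,310,320):
    xs=np.where(m[r,250:400])[0]+250
    print(r,xs.min() if len(xs) else None,xs.max() if len(xs) else None)
E
```

```text
cam [581.74113266 164.9589384  366.70700606]
tips z60 [[591.81368572 157.12701942  60.        ]
 [548.43971683 152.90808726  60.        ]]
gap z78 [[594.6372259  157.83789511  78.        ]
 [548.0383918  153.43696246  78.        ]]
outer z103 [[599.24305244 158.31704701 103.        ]
 [543.82551418 152.88975968 103.        ]]
near outer edge z103, 60 [[538.02164699 152.44278028 103.        ]] [[530.89275834 150.40189859  60.        ]]
yaw 5.661709621790842 [[579.3, 182.9], [535.0, 178.5]]
yaw 5.448377216841963 [[584.6, 130.2], [540.3, 125.9]]
yaw 5.336054898804012 [[608.6, 189.1], [525.0, 181.3]]
yaw 5.425291338297253 [[606.5, 128.1], [530.2, 120.9]]
near (array([541.9875875 , 152.39161591,  84.50057331]), [0.3, 0.3]) far (array([600.22559189, 157.99207869,  81.8932315 ]), [0.7, 0.7])
[([330.0, 212.6], [325, 205, 12, 21, 111])]
[([554.5, 7.5], [543, 0, 24, 18, 362]), ([317.5, 263.6], [308, 197, 20, 128, 2005])]
200 312 323
215 311 324
230 310 324
245 310 324
260 310 326
290 309 326
310 310 325
320 310 326
```

```bash
python3 - <<'E'
from h import *
w=np.load("pics/w3.npy",allow_pickle=True).item()
f=w["frame"]; hsv=cv2.cvtColor(f,cv2.COLOR_RGB2HSV)
print([ (r,int(hsv[r,317,2])) for r in range(194,328,2)])
w["T"]=np.eye(4)
def atx(uv,x):
    o,d=rays(w,uv);return (o+d*((x-o[0])/d[:,0])[:,None]).round(1)
print("bottom row197 @46.4,50.4",atx([(317.5,197)],46.4),atx([(317.5,197)],50.4))
print("tabtop row325 @-31.6",atx([(317.5,325)],-31.6))
print("lateral: bottom",atx([(312,200),(324,200)],46.4),"top",atx([(309.5,300),(326.5,300)],-31.6))
E
```

```text
[(194, 213), (196, 170), (198, 86), (200, 87), (202, 86), (204, 85), (206, 84), (208, 86), (210, 85), (212, 85), (214, 87), (216, 86), (218, 82), (220, 87), (222, 95), (224, 189), (226, 190), (228, 188), (230, 193), (232, 191), (234, 192), (236, 191), (238, 191), (240, 189), (242, 189), (244, 193), (246, 172), (248, 89), (250, 89), (252, 86), (254, 84), (256, 83), (258, 86), (260, 85), (262, 84), (264, 86), (266, 87), (268, 85), (270, 85), (272, 86), (274, 84), (276, 91), (278, 111), (280, 116), (282, 116), (284, 117), (286, 114), (288, 116), (290, 114), (292, 114), (294, 115), (296, 119), (298, 138), (300, 133), (302, 138), (304, 140), (306, 138), (308, 140), (310, 140), (312, 142), (314, 139), (316, 142), (318, 140), (320, 142), (322, 147), (324, 198), (326, 207)]
bottom row197 @46.4,50.4 [[46.4 24.5 -0. ]] [[50.4 23.2 -0. ]]
tabtop row325 @-31.6 [[-31.6 -12.5  -0. ]]
lateral: bottom [[46.4 22.5 -3.6]
 [46.4 22.5  4.1]] top [[-31.6   2.1  -3.5]
 [-31.6   2.1   3.9]]
```

Emit:
{"fn": "move_arm", "kwargs": {
  "series": [
    [1,[0,35,3],-1.3],
    [1,[8,34,5],0],
    [1,[20,0,0],0],
    [1,[15,0,0],0],
    [1,[0,0,0],0]
  ]
}}

```text
time_s: 7.85
position: [573.3, 145.5, 182.3]
eef_rot: [0.48, 0.513, -0.476, 0.529]
wrist_force: [-0.7, 0.8, -1.2]
width: 7.4
```

```bash
python3 - <<'E'
from h import *
togo((570,155.3,160),5.45)
E
```

```text
t 7.85 pos [573.3 145.5 182.3] yaw 4.95 w 7.4 F [-0.7  0.8 -1.2] downness [-0.9997  0.0187  0.0128]
  shift [ 22.1  -2.9 -10.4]
  turn -0.5
```

Emit:
{"fn": "move_arm", "kwargs": {
  "series": [
    [1,[5,-2,-7],-0.5],
    [1,[5,-1,-3],0],
    [1,[0,0,0],0],
    [1,[0,0,0],0]
  ]
}}

```text
time_s: 8.35
position: [569.6, 156.0, 174.0]
eef_rot: [0.478, 0.515, -0.472, 0.532]
wrist_force: [-0.0, -0.8, -0.3]
width: 7.5
```

```bash
python3 - <<'E'
from h import *
togo((570,155.3,155),5.45)
E
```

```text
t 8.35 pos [569.6 156.  174. ] yaw 5.54 w 7.5 F [-0.  -0.8 -0.3] downness [-0.9997  0.0223  0.0121]
  shift [19.  -0.1  0.5]
  turn 0.1
```

Emit:
{"fn": "move_arm", "kwargs": {
  "series": [
    [1,[10,0,0],0],
    [1,[9,0,0.4],0],
    [1,[0,0,0],0]
  ]
}}

```text
time_s: 8.72
position: [570.0, 155.4, 153.5]
eef_rot: [0.478, 0.515, -0.472, 0.532]
wrist_force: [0.5, 1.2, -0.6]
width: 7.0
```

```bash
python3 - <<'E'
from h import *
togo((570,155.3,140),5.45)
w=snap("wrist");s=snap("scene");np.save("pics/w4.npy",w,allow_pickle=True)
a=cv2.resize(w["frame"][80:280,230:410],(540,600),interpolation=cv2.INTER_CUBIC)
b=cv2.resize(s["frame"][140:250,355:402],(256,600),interpolation=cv2.INTER_CUBIC)
cv2.imwrite("pics/w4.png",np.hstack([a,b])[:,:,::-1])
E
```

```text
t 8.72 pos [570.  155.4 153.5] yaw 5.53 w 7.0 F [ 0.5  1.2 -0.6] downness [-0.9997  0.0219  0.012 ]
  shift [13.5 -0.3 -0.1]
  turn 0.1
```

View pics/w4.png

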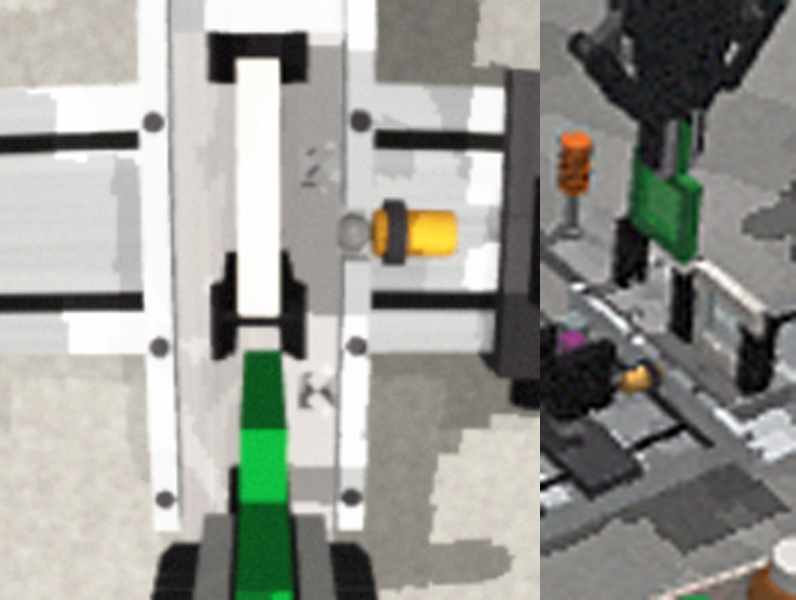

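The held filter (left crop, column 262 at row 352) lines up with the pocket and the clear glass. In the scene crop it hangs over the black clamps with the knob beside it. Lowering with force checks.

Emit:
{"fn": "move_arm", "kwargs": {
  "series": [
    [1,[6,0,0],0],
    [1,[6,0,0],0],
    [1,[6,0,0],0],
    [1,[0,0,0],0]
  ]
}}

```text
time_s: 9.32
position: [571.1, 155.4, 135.4]
eef_rot: [0.479, 0.515, -0.472, 0.532]
wrist_force: [0.0, 0.1, 0.3]
width: 7.4
```

```bash
python3 - <<'E'
from h import *
togo((570,155.3,110.4),5.45)
E
```

```text
t 9.32 pos [571.1 155.4 135.4] yaw 5.53 w 7.4 F [0.  0.1 0.3] downness [-0.9996  0.0239  0.0115]
  shift [24.9 -1.7 -0.3]
  turn 0.1
```

Emit:
{"fn": "move_arm", "kwargs": {
  "series": [
    [1,[6,-0.8,0],0],
    [1,[6,-0.3,0],0],
    [1,[6,-0.2,0],0],
    [1,[0,0,0],0]
  ]
}}

```text
time_s: 9.82
position: [570.2, 155.3, 116.0]
eef_rot: [0.479, 0.515, -0.472, 0.532]
wrist_force: [-0.3, 0.8, -1.8]
width: 7.3
```

Emit:
{"fn": "move_arm", "kwargs": {
  "series": [
    [1,[3,0,0],0],
    [1,[2,0,0],0],
    [1,[0,0,0],0]
  ]
}}

```text
time_s: 10.2
position: [570.6, 155.3, 111.0]
eef_rot: [0.479, 0.515, -0.471, 0.532]
wrist_force: [-0.3, -0.8, -0.5]
width: 7.7
```

```bash
python3 - <<'E'
from h import *
togo((570,155.3,110.4),5.45)
E
```

```text
t 10.20 pos [570.6 155.3 111. ] yaw 5.54 w 7.7 F [-0.3 -0.8 -0.5] downness [-0.9996  0.0245  0.0112]
  shift [ 0.6 -0.6 -0.1]
  turn 0.1
```

Continue in 1 mm steps until the floor is felt.

Emit:
{"fn": "move_arm", "kwargs": {
  "series": [
    [1,[1,0,0],0],
    [1,[1,0,0],0],
    [1,[0,0,0],0]
  ]
}}

```text
time_s: 10.58
position: [571.0, 155.3, 110.6]
eef_rot: [0.479, 0.514, -0.471, 0.533]
wrist_force: [0.5, -0.5, -0.9]
width: 7.4
```

Emit:
{"fn": "move_arm", "kwargs": {
  "series": [
    [1,[1,0,0],0],
    [1,[1,0,0],0],
    [1,[0,0,0],0]
  ]
}}

```text
time_s: 10.95
position: [571.3, 155.4, 110.5]
eef_rot: [0.48, 0.514, -0.47, 0.533]
wrist_force: [-0.8, -0.3, -0.4]
width: 7.1
```

Emit:
{"fn": "move_arm", "kwargs": {
  "series": [
    [1,[3,-1,0],0],
    [1,[3,0,0],0]
  ]
}}

```text
time_s: 11.2
position: [573.3, 155.6, 110.4]
eef_rot: [0.482, 0.512, -0.467, 0.536]
wrist_force: [-5.1, 0.4, 15.8]
width: 6.7
```

```bash
python3 - <<'E'
from h import *
togo((570,155.3,110.4),5.45)
E
```

```text
t 11.20 pos [573.3 155.6 110.4] yaw 5.69 w 6.7 F [-5.1  0.4 15.8] downness [-0.9993  0.0368  0.0109]
  shift [-0.2 -3.3 -0.1]
  turn 0.2
```

Floor felt at TCP z 110.4 (15.8 N upward), which matches the expected seated height. Releasing.

Emit:
{"fn": "move_arm", "kwargs": {
  "series": [
    [1,[0,0,0],0],
    [0,[0,0,0],0],
    [0,[0,0,0],0],
    [0,[0,0,0],0],
    [0,[0,0,0],0]
  ]
}}

```text
time_s: 11.82
position: [573.3, 155.5, 109.3]
eef_rot: [0.481, 0.513, -0.468, 0.536]
wrist_force: [0.5, 1.0, -0.6]
width: 42.8
```

Emit:
{"fn": "move_arm", "kwargs": {
  "series": [
    [0,[-15,0,0],0],
    [0,[-25,0,0],0],
    [0,[-25,0,0],0],
    [0,[-5,0,0],0],
    [0,[0,0,0],0]
  ]
}}

```text
time_s: 12.45
position: [571.0, 156.0, 184.3]
eef_rot: [0.482, 0.512, -0.467, 0.536]
wrist_force: [0.1, -0.4, -0.6]
width: 42.6
```

```bash
python3 - <<'E'
from h import *
togo((480,147,190),5.45)
w=snap("wrist");t=snap("top");s=snap("scene");np.save("pics/w5.npy",w,allow_pickle=True)
print(blobs(w,40,85,amin=50,box=(250,60,400,399))[0],blobs(w,5,16,smin=150,box=(290,100,360,399),amin=10)[0])
print("kn",blobs(t,5,16,box=(235,215,275,240),smin=150)[0],blobs(s,5,16,box=(345,155,375,185),smin=150)[0])
a=cv2.resize(w["frame"][100:300,230:410],(540,600),interpolation=cv2.INTER_CUBIC)
b=cv2.resize(s["frame"][140:250,355:402],(256,600),interpolation=cv2.INTER_CUBIC)
cv2.imwrite("pics/w5.png",np.hstack([a,b])[:,:,::-1])
E
```

```text
t 12.45 pos [571.  156.  184.3] yaw 5.69 w 42.6 F [ 0.1 -0.4 -0.6] downness [-0.9992  0.0381  0.0109]
  shift [ -9.2 -91.2   0. ]
  turn 0.2
[([318.1, 216.4], [312, 178, 14, 74, 873])] [([316.5, 303.4], [307, 291, 21, 29, 400])]
kn [([255.7, 224.9], [252, 222, 8, 7, 35])] [([361.6, 170.0], [359, 165, 6, 11, 53])]
```

View pics/w5.png

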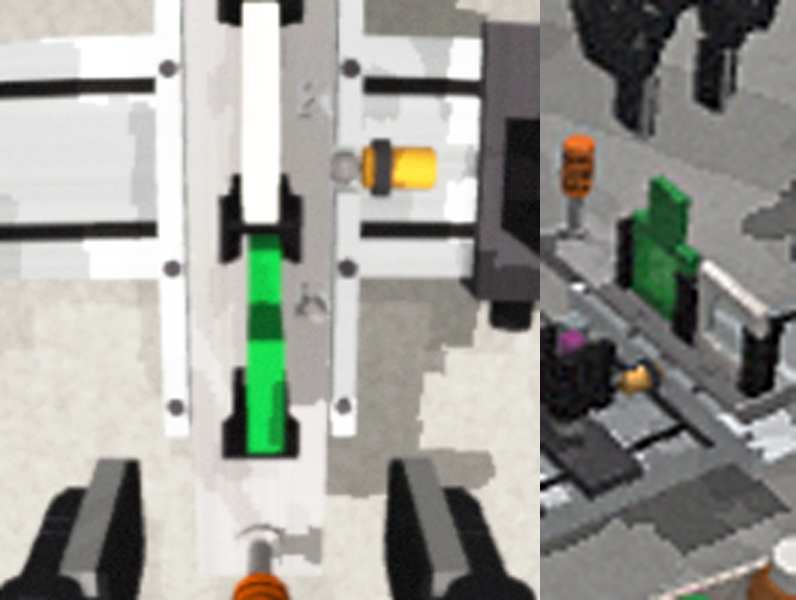

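Filter stands home in the pocket (scene crop: shoulders just above the black clamps, beside the clear glass). Knob at (262,585) in the crop. Measuring the knob now, and the guide for the remaining travel.

```bash
python3 - <<'E'
from h import *
w=np.load("pics/w5.npy",allow_pickle=True).item();t=snap("top");s=snap("scene")
print("knob",tri((w,(316.5,303.4)),(t,(255.7,224.9)),(s,(361.6,170))),tri((t,(255.7,224.9)),(s,(361.6,170))))
# far and near ends of guide rails in top crop c2 (scale 4) at z 58
c=lambda x,y:(140+x/4,130+y/4)
P=onz(t,[c(410,68),c(428,326),c(493,62),c(513,321)],58);print(P[:,:2].round(1))
print("guide mid",P.mean(0))
# green filter tab in wrist: near clamp / far clamp
q=lambda x,y:(230+x/3,100+y/3)
print("filter shoulder ends z112",onz(w,[q(264,235),q(265,452)],112))
togo()
E
```

```text
knob (array([489.40358207, 148.80158806, 104.79399817]), [2.9, 1.4, 2.1]) (array([488.08032792, 149.06328423, 106.33229324]), [0.6, 0.6])
[[691.  194.1]
 [525.5 177.1]
 [695.6 141.2]
 [529.3 124. ]]
guide mid [610.34329881 159.114337    58.        ]
filter shoulder ends z112 [[603.7114367  158.09750234 112.        ]
 [547.3214713  152.23262075 112.        ]]
t 12.70 pos [570.6 155.7 183. ] yaw 5.69 w 42.8 F [-0.1  1.1 -0.7] downness [-0.9993  0.036   0.012 ]
```

Emit:
{"fn": "move_arm", "kwargs": {
  "series": [
    [0,[0,-40,0],0.2],
    [0,[0,-38,0],0],
    [0,[0,0,0],0],
    [0,[0,0,0],0]
  ]
}}

```text
time_s: 13.2
position: [490.7, 147.4, 177.5]
eef_rot: [0.481, 0.512, -0.47, 0.534]
wrist_force: [1.1, 0.5, -0.4]
width: 42.8
```

```bash
python3 - <<'E'
from h import *
togo((490,148,88),5.45)
w=snap("wrist")
print(blobs(w,5,16,smin=150,box=(290,100,360,399),amin=10)[0],proj(w,[(489,148,107)]))
E
```

```text
t 13.20 pos [490.7 147.4 177.5] yaw 5.47 w 42.8 F [ 1.1  0.5 -0.4] downness [-0.9994  0.0321  0.014 ]
  shift [89.4 -3.5 -1.9]
  turn 0.0
[([315.3, 216.9], [303, 207, 26, 26, 310])] [[315.15862776 223.87418354]]
```

```bash
python3 - <<'E'
from h import *
w=snap("wrist")
print(onz(w,[(315.3,232.5),(315.3,207),(303,225),(329,225)],124).round(1),onz(w,[(315.3,207)],90).round(1))
t=blobs(w,5,16,smin=120,vmin=40,box=(290,150,345,260),amin=3)[1]
print([(r,int(np.flatnonzero(t[r]).min()),int(np.flatnonzero(t[r]).max())) for r in range(200,245,2) if t[r].any()])
E
```

```text
[[489.1 148.  124. ]
 [507.4 149.7 124. ]
 [493.8 156.9 124. ]
 [495.4 139.2 124. ]] [[496.8 148.5  90. ]]
[(208, 311, 319), (210, 308, 322), (212, 307, 323), (214, 305, 324), (216, 305, 325), (218, 305, 325), (220, 304, 326), (222, 304, 326), (224, 304, 326), (226, 304, 327), (228, 303, 327), (230, 303, 328), (232, 303, 328), (234, 327, 327), (236, 304, 304), (238, 326, 326), (240, 307, 307), (242, 309, 309)]
```

Emit:
{"fn": "move_arm", "kwargs": {
  "series": [
    [0,[20,-0.7,0],0],
    [0,[20,-0.7,0],0],
    [0,[20,-0.7,0],0],
    [0,[0,0,0],0]
  ]
}}

```text
time_s: 13.8
position: [494.1, 146.9, 115.2]
eef_rot: [0.481, 0.511, -0.471, 0.534]
wrist_force: [-0.6, 0.2, -0.3]
width: 42.8
```

```bash
python3 -c "
from h import *
togo((489.3,148.1,88),5.45)"
```

```text
t 13.80 pos [494.1 146.9 115.2] yaw 5.34 w 42.8 F [-0.6  0.2 -0.3] downness [-0.9994  0.0323  0.0144]
  shift [27.  -5.5 -2. ]
  turn -0.1
```

Emit:
{"fn": "move_arm", "kwargs": {
  "series": [
    [0,[9,-4,-1],0],
    [0,[9,-1.5,-0.5],0],
    [0,[8,-0.5,0],0],
    [0,[0,0,0],0]
  ]
}}

```text
time_s: 14.3
position: [490.1, 148.2, 88.8]
eef_rot: [0.482, 0.511, -0.47, 0.534]
wrist_force: [0.1, 0.9, -0.7]
width: 42.5
```

```bash
python3 -c "
from h import *
togo((489.3,148.1,88),5.45)"
```

```text
t 14.30 pos [490.1 148.2  88.8] yaw 5.34 w 42.5 F [ 0.1  0.9 -0.7] downness [-0.9993  0.0348  0.0137]
  shift [ 0.8 -0.8  0. ]
  turn -0.1
```

Emit:
{"fn": "move_arm", "kwargs": {
  "series": [
    [1,[0,-0.5,0],0],
    [1,[0,0,0],0],
    [1,[0,0,0],0],
    [1,[0,0,0],0],
    [1,[0,0,0],0]
  ]
}}

```text
time_s: 14.92
position: [489.7, 147.8, 89.4]
eef_rot: [0.482, 0.511, -0.47, 0.535]
wrist_force: [0.0, -1.7, -1.0]
width: 16.5
```

```bash
python3 - <<'E'
from h import *
togo()
w=snap("wrist");s=snap("scene");np.save("pics/w6.npy",w,allow_pickle=True)
a=cv2.resize(w["frame"][130:330,230:410],(540,600),interpolation=cv2.INTER_CUBIC)
b=cv2.resize(s["frame"][140:250,355:402],(256,600),interpolation=cv2.INTER_CUBIC)
cv2.imwrite("pics/w6.png",np.hstack([a,b])[:,:,::-1])
E
```

```text
t 14.93 pos [489.7 147.8  89.4] yaw 5.32 w 16.5 F [ 0.  -1.7 -1. ] downness [-0.9993  0.0353  0.0137]
```

View pics/w6.png

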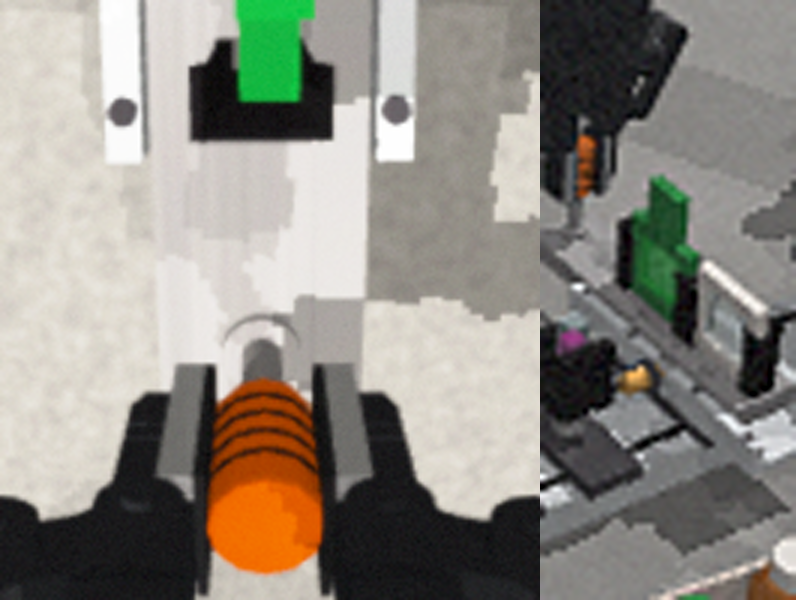

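The knob is held squarely between the pads and the filter is still home. Pushing in along the bench's x.

Emit:
{"fn": "move_arm", "kwargs": {
  "series": [
    [1,[0.2,6,0],0],
    [1,[0.2,6,0],0],
    [1,[0.2,6,0],0],
    [1,[0.2,5,0],0]
  ]
}}

```text
time_s: 15.52
position: [508.6, 149.7, 89.3]
eef_rot: [0.48, 0.513, -0.473, 0.532]
wrist_force: [-5.1, -1.0, 4.0]
width: 16.6
```

```bash
python3 -c "
from h import *
togo((526,151.2,89.4),5.45)"
```

```text
t 15.53 pos [508.6 149.7  89.3] yaw 5.28 w 16.6 F [-5.1 -1.   4. ] downness [-0.9996  0.0261  0.0138]
  shift [ 0.4 17.5  0.1]
  turn -0.2
```

Emit:
{"fn": "move_arm", "kwargs": {
  "series": [
    [1,[0,5,0],0],
    [1,[0,5,0],0]
  ]
}}

```text
time_s: 15.78
position: [516.5, 150.4, 89.3]
eef_rot: [0.479, 0.514, -0.474, 0.531]
wrist_force: [-5.1, -1.1, 4.0]
width: 16.6
```

Emit:
{"fn": "move_arm", "kwargs": {
  "series": [
    [1,[0,2.5,0],0]
  ]
}}

```text
time_s: 15.9
position: [518.5, 150.7, 89.3]
eef_rot: [0.478, 0.514, -0.475, 0.531]
wrist_force: [-4.4, 0.5, 3.8]
width: 16.3
```

```bash
python3 - <<'E'
from h import *
togo((526,151.2,89.4),5.45)
E
```

```text
t 15.90 pos [518.5 150.7  89.3] yaw 5.25 w 16.3 F [-4.4  0.5  3.8] downness [-0.9997  0.0199  0.0137]
  shift [0.1 7.5 0.1]
  turn -0.2
```

Now in single rows, watching the force.

Emit:
{"fn": "move_arm", "kwargs": {
  "series": [
    [1,[0,2.5,0],0]
  ]
}}

```text
time_s: 16.02
position: [520.5, 150.8, 89.3]
eef_rot: [0.478, 0.514, -0.475, 0.53]
wrist_force: [-5.8, 0.1, 3.0]
width: 16.7
```

Emit:
{"fn": "move_arm", "kwargs": {
  "series": [
    [1,[0,2,0],0]
  ]
}}

```text
time_s: 16.15
position: [522.1, 151.0, 89.3]
eef_rot: [0.478, 0.514, -0.475, 0.53]
wrist_force: [-6.0, -0.6, 2.5]
width: 16.4
```

Emit:
{"fn": "move_arm", "kwargs": {
  "series": [
    [1,[0,1.5,0],0]
  ]
}}

```text
time_s: 16.27
position: [523.4, 151.1, 89.3]
eef_rot: [0.478, 0.515, -0.475, 0.53]
wrist_force: [-3.7, -1.0, 2.1]
width: 16.3
```

Emit:
{"fn": "move_arm", "kwargs": {
  "series": [
    [1,[0,1.5,0],0]
  ]
}}

```text
time_s: 16.4
position: [525.2, 151.3, 89.4]
eef_rot: [0.478, 0.515, -0.475, 0.53]
wrist_force: [-1.5, -0.9, 0.6]
width: 16.4
```

Emit:
{"fn": "move_arm", "kwargs": {
  "series": [
    [1,[0,1,0],0]
  ]
}}

```text
time_s: 16.52
position: [526.8, 151.5, 89.4]
eef_rot: [0.478, 0.514, -0.475, 0.53]
wrist_force: [-0.4, -0.8, -1.1]
width: 16.4
```

Emit:
{"fn": "move_arm", "kwargs": {
  "series": [
    [1,[0,1,0],0]
  ]
}}

```text
time_s: 16.65
position: [528.4, 151.7, 89.4]
eef_rot: [0.478, 0.514, -0.475, 0.531]
wrist_force: [-2.3, -1.1, -1.1]
width: 16.8
```

The ball is drawing the slide in: it moved 1.6 mm on a 1 mm command, and the push force dropped to about 0. Holding to see where it settles.

Emit:
{"fn": "move_arm", "kwargs": {
  "series": [
    [1,[0,0,0],0],
    [1,[0,0,0],0]
  ]
}}

```text
time_s: 16.9
position: [528.7, 151.7, 89.4]
eef_rot: [0.479, 0.514, -0.475, 0.531]
wrist_force: [-1.6, -1.5, 0.1]
width: 16.5
```

Emit:
{"fn": "move_arm", "kwargs": {
  "series": [
    [1,[0,0.6,0],0]
  ]
}}

```text
time_s: 17.02
position: [528.8, 151.6, 89.3]
eef_rot: [0.478, 0.514, -0.475, 0.53]
wrist_force: [-5.1, -0.6, 2.5]
width: 16.4
```

Emit:
{"fn": "move_arm", "kwargs": {
  "series": [
    [1,[0,0.8,0],0]
  ]
}}

```text
time_s: 17.15
position: [528.9, 151.7, 89.3]
eef_rot: [0.478, 0.515, -0.475, 0.53]
wrist_force: [-5.9, -0.0, 4.1]
width: 16.1
```

Emit:
{"fn": "move_arm", "kwargs": {
  "series": [
    [1,[0,0,0],0],
    [1,[0,0,0],0]
  ]
}}

```text
time_s: 17.4
position: [528.8, 151.7, 89.4]
eef_rot: [0.478, 0.515, -0.475, 0.53]
wrist_force: [-2.2, -1.2, -0.3]
width: 16.4
```

Emit:
{"fn": "move_arm", "kwargs": {
  "series": [
    [1,[0,-1,0],0]
  ]
}}

```text
time_s: 17.52
position: [528.6, 151.7, 89.4]
eef_rot: [0.478, 0.514, -0.475, 0.53]
wrist_force: [3.3, -1.7, -3.1]
width: 16.2
```

Emit:
{"fn": "move_arm", "kwargs": {
  "series": [
    [1,[0,0,0],0],
    [1,[0,0,0],0]
  ]
}}

```text
time_s: 17.77
position: [528.7, 151.7, 89.4]
eef_rot: [0.478, 0.514, -0.475, 0.53]
wrist_force: [-0.6, -0.3, -0.1]
width: 16.3
```

The slide is stiff both ways and returns to x = 528.7, so it sits in the notch. One last look.

```bash
python3 - <<'E'
from h import *
togo()
w=snap("wrist");s=snap("scene")
a=cv2.resize(w["frame"][30:330,190:440],(500,600),interpolation=cv2.INTER_CUBIC)
b=cv2.resize(s["frame"][140:270,215:280],(300,600),interpolation=cv2.INTER_CUBIC)
cv2.imwrite("pics/w7.png",np.hstack([a,b])[:,:,::-1])
E
```

```text
t 17.77 pos [528.7 151.7  89.4] yaw 5.25 w 16.3 F [-0.6 -0.3 -0.1] downness [-0.9997  0.0193  0.0136]
```

View pics/w7.png

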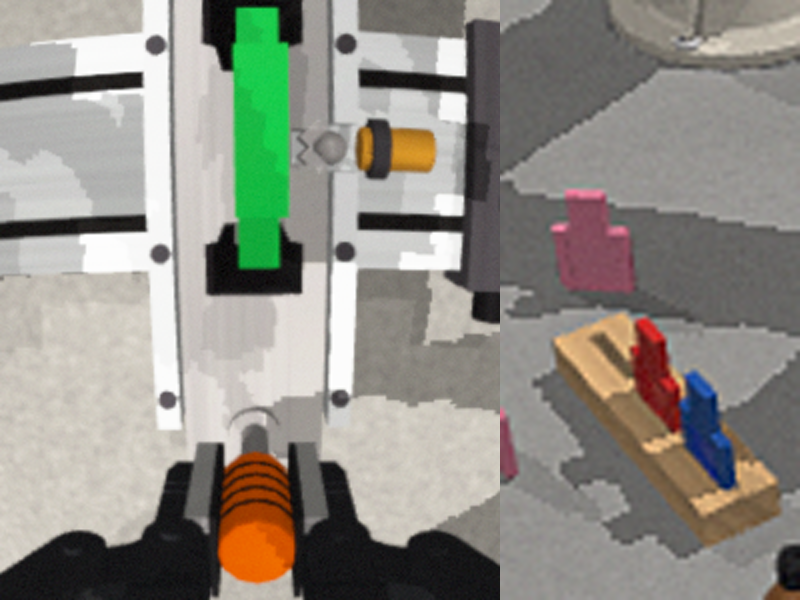

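The picture shows the ball (330,148) in the notch at the slide's edge and the green filter centred beside the plunger. The knob is held, and red and blue are still in the rack. Handing in.

```bash
python3 -c "
from h import *
print(hand_in())"
```

```text
the job is handed in; nothing more can be done
None
```

The green filter is in the pocket by the knob, and the slide is pushed in to the click. I handed in at 17.8 s, still gripping the knob.

- **Loading:** I lifted the green filter from the rack's near slot and lowered it into the pocket with the slide drawn out. It met the floor at the expected height, with about 16 N pushing back. While pressing it home, the slide crept in by about 3 mm.
- **Pushing in:** I gripped the knob and pushed it about 39 mm until the ball drew the slide in. Small nudges forward and back met resistance, and the slide came back to the same spot, so I did not run on past the click.
- **Last checks:** The final picture shows the ball in the notch, the filter standing in its pocket and the knob held. The red and blue filters are still in the rack. I did not check the glassware up close at the end, but the arm came nowhere near it.
- **Disagreements:** The click came 2–3 mm further in than my camera estimate, within the calibration error. The tool was tilted 1–2° while it worked, which did not affect the fit or the grip.

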